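# Hang the dip basket in the cleaning pot

## Robot

A 6-joint arm with a two-finger parallel gripper is mounted at the origin on the work surface. World frame = base frame: x ahead of the robot, y to its left, z up, the work surface at z = 0. Lengths are in m, angles in rad, forces in N, time in s.
With the tool pointing down it reaches from about 0.225 to 0.725 m from the base axis. Payload 3.1 kg.
Tool frame: the origin (TCP) lies midway between the tips of the shut fingers; the grasp point (between the pads) lies 19 mm behind it (hold_point_z is the distance from the TCP to the grasp point, in m); z points along the fingers, y is the direction in which the jaws open and shut (so a half turn about z gives the same grasp; the last joint's range is limited). The gripper opens to 85 mm and grips with 20 to 120 N. Pads are 22 mm wide; open, the fingers measure 114 mm over their backs; the gripper's body (76 mm by 85 mm) begins 54 mm behind the grasp point. The pads swing forward as they close: fully open they stand 13 mm farther back than shut.
Start: joints at [-1.423, 0.048, 0.099, 1.622, 0, 1.443], TCP at [0.143, -0.505, 0.231] pointing down, gripper open.
Joint ranges: [-2.91, 2.91], [-0.99, 1.94], [-1.21, 1.42], [-2.12, 2.29], [-1.49, 1.47], [-3.14, 3.14]. Speed limits (rad/s): [2.79, 2.79, 3.14, 3.14, 3.14, 3.14].

## Interface

Orientations are given as a unit quaternion [x, y, z, w].
In Python, from plant import get_state, grab_frame, camera_model, close_job, hold_point_z gives the robot as it stands.
- The arm moves only by the tool send_rows, never from a script. Its argument "steps" is a list that holds one entry, the list of rows, each a list of 7 numbers: the gripper's target within -1 to 1 (shut at 1, half-way at 0, fully open at -1), then the shift along the tool's x, y, z as a fraction of full scale, then the turn, a rotation vector about the tool's x, y, z as a fraction of full scale. In form: [[[gripper, x, y, z, wx, wy, wz], ...]]. A call has 1 to 20 rows; each row is the pose to reach, as a shift and turn from the pose measured when the call began, along the tool's axes at that moment, turning the shorter way round; what a row does not reach only later rows make up. Full scale, the value 1, is 0.5 m for a shift and 180 degrees for a turn. A row lasts 1/10 s, in which the tool goes at most 50 mm and 8.59 degrees, less where a joint would pass 70% of its speed; a pose out of reach is approached as far as the arm can. A call with a number of a shift or a turn outside -1 to 1 is refused whole. A call with a gripper value outside its range is refused whole. The fingers move at their own pace and stop on an object; the grip force is fixed at half the most. Time passes only in rows, so rows that repeat a pose let the fingers close. It gives the time, the measured TCP pose, the force and the opening at its end, in the units of the state.
- get_state(): the state, without advancing time (a new reading comes with each control period).
- grab_frame(name): name is "scene" or "side" or "wrist"; returns the picture (384x512x3 uint8, red, green, blue); there is no depth.
- camera_model(name): a dict with "fx", "fy", "cx", "cy" (pixels), "k1" (the pictures are not rectified: a ray, as slopes to the right and down, at radius r is drawn at 1 + k1 r^2 times it, then the intrinsics apply), "position" and "attitude" of the camera in the world; the wrist camera has in their place "T_tool_cam" (4x4, takes a point from camera to tool coordinates, whose origin is the TCP and whose axes are the flange's). Camera axes: x right, y down, z forward; pixel columns grow to the right and rows downward; lengths in m; the calibration is good to about 2 mm. A picture is of the moment at which its call begins: read the wrist's pose just before it. camera_model takes no time and is no camera call.
- close_job(): hands the job in, once; it reports no verdict.
The state is a dict: "t": time; "joint_pos": joint angles; "qvel": joint speeds; "joint_torque": joint torques, N m; "position": TCP position; "eef_rot": TCP orientation; "force": force on the tool from outside, world axes, zero at the start; "moment": the same for the moment, N m; "width": finger opening in m.
Only numpy, scipy, OpenCV 4.12 (cv2) and the standard library are available. Lean on these libraries where they do the work, as an engineer would, in place of code of your own. Each camera call takes 0.05 s, during which the arm holds its last target. There are 200 camera calls.

## Task

Take the orange-handled dip basket with the brass fittings by its grip bar and hang it inside the bare-metal cleaning pot, its bent lip hooked over the rim (anywhere on the rim), so that it hangs there by itself clear of the pot's floor. Keep the basket upright on the way so that nothing spills, and leave the blue-handled basket standing where it is.

Things in the scene. Friction and masses are not known exactly. Their poses are not given: they have to be found in the camera images.
- orange_basket: Steel dip basket of brass fittings: round cup 60 wide, 60 high. Orange grip bar over its middle: 16 (x) by 50 (y) by 22 high, centre at z 118. Bent lip 26 wide on its -x side: top plate's underside at z 72, then down to z 42, flared out to x -60. Slot for the rim, open below: x -32 to -50, so 18 wide. About 0.2 kg. Origin: centre of underside; z up, x away from lip, y along bar. All mm.
- blue_basket: Bystander: same shape, size and axes as the orange-handled basket, but with a blue grip bar and dark bolts in it. The two may stand in each other's place.
- steel_pot: Round open pot, bare silvery metal, fixed: outside diameter 190, wall 5, height 120 (rim at z 120), inner floor at z 4. Origin: centre of underside; z up. All mm. Same all round. The orange-handled basket is to hang in this one.
- red_pot: Round open pot, painted red, fixed: outside diameter 190, wall 5, height 120 (rim at z 120), inner floor at z 4. Origin: centre of underside; z up. All mm. Same all round. Bystander; the two pots may stand in each other's place.
Things that resemble listed ones, but are neither listed nor needed, are in the scene too. Of the things that look like the steel_pot, the middle-sized one is meant.

How it is judged:
By the outcome, as a careful person would: the job done as asked, in the order asked, and still so for the second after the job is handed in, with the robot touching nothing.
It also fails if it takes over 35 s, if anything falls off the work surface, if the arm or the gripper's body presses on something with over 40 N, if the wrist force passes 120 N, or if a joint passes its speed limit or range.

## Working session

There is one attempt and no reset: what is moved stays moved. The work goes in short steps, Python scripts to look and compute and a tool call to move; the robot and the scene stay as the last step left them, time stands still between calls to the robot, and variables do not carry over. Pictures are saved under pics/ and viewed, about 8 in all and at most 12, crops included, and the job is handed in when it is done.

Besides the shell and the picture viewer there is one more tool, called as a command line: name --argument value ..., lists and objects as JSON in quotes. send_rows: Moves the arm, as the interface text tells. Its arguments: {"type":"object","properties":{"steps":{"type":"array"}},"required":["steps"]}

```bash
mkdir -p pics; python3 - <<'E'
from plant import *
import cv2,numpy as np
s=get_state();print({k:np.round(v,4).tolist() for k,v in s.items()}, hold_point_z)
a=grab_frame("scene");b=grab_frame("side")
cv2.imwrite("pics/scene0.png",a[:,:,::-1]);cv2.imwrite("pics/side0.png",b[:,:,::-1])
for n in("scene","side","wrist"):print(n,camera_model(n))
E
```

```text
{'t': 0.0, 'joint_pos': [-1.4228, 0.0488, 0.0976, 1.622, 0.0, 1.443], 'qvel': [-0.0002, 0.0002, -0.0003, 0.0007, 0.0006, 0.0012], 'joint_torque': [-0.0003, -33.8783, 32.0015, 0.0201, -0.0001, -0.0], 'position': [0.1428, -0.5046, 0.2301], 'eef_rot': [0.9905, 0.1375, -0.0, -0.0012], 'force': [0.3803, -0.3613, 0.2645], 'moment': [0.0356, 0.0371, 0.0007], 'width': 0.0855} 0.0187
scene {'fx': 365.80410146210437, 'fy': 365.80410146210437, 'cx': 258.75117697051377, 'cy': 187.7373826746742, 'k1': 0.023248058509718703, 'position': array([1.10297456, 0.187008  , 0.655772  ]), 'attitude': array([ 0.54796741,  0.72971057, -0.32966835, -0.24201854])}
side {'fx': 354.34481766506565, 'fy': 354.34481766506565, 'cx': 259.2809127535134, 'cy': 190.94452759776547, 'k1': 0.036935829812348865, 'position': array([ 0.37071311, -0.7203487 ,  0.46400332]), 'attitude': array([ 0.86627442, -0.04204497,  0.02467864, -0.49718389])}
wrist {'fx': 319.2849239306565, 'fy': 319.2849239306565, 'cx': 256.7142206198611, 'cy': 192.27038451864883, 'k1': -0.05989771856896497, 'T_tool_cam': array([[-5.47159152e-04, -9.55579273e-01, -2.94733699e-01,
         7.50500310e-02],
       [ 9.99999507e-01, -2.78658287e-04, -9.52991800e-04,
        -1.03128637e-03],
       [ 8.28529224e-04, -2.94734075e-01,  9.55578955e-01,
        -1.42919871e-01],
       [ 0.00000000e+00,  0.00000000e+00,  0.00000000e+00,
         1.00000000e+00]])}
```

View pics/scene0.png

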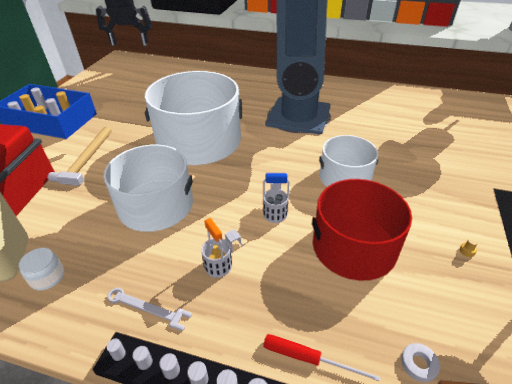

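View pics/side0.png

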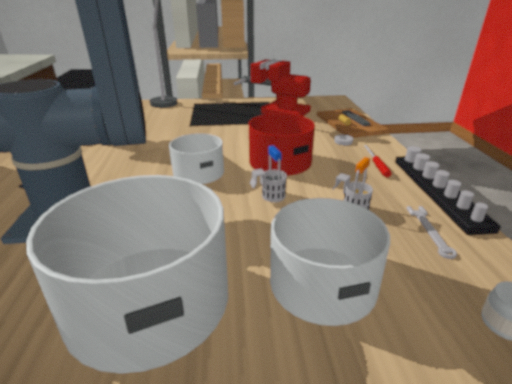

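Scene view, candidates for the pot: large grey (195,115), medium grey (150,187), small grey (349,160), red (361,227). For the basket: orange-handled (217,250) and blue-handled (276,198). I choose the medium grey pot and the orange basket. I'll check them in one close crop.

```bash
python3 - <<'E'
import cv2,numpy as np
a=cv2.imread("pics/scene0.png")[140:290,95:250];b=cv2.imread("pics/side0.png")[145:325,262:392]
A=cv2.resize(a,(465,450),interpolation=cv2.INTER_CUBIC);B=cv2.resize(b,(325,450),interpolation=cv2.INTER_CUBIC)
cv2.imwrite("pics/crop1.png",np.hstack([A,B]))
E
```

```text
(no output)
```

View pics/crop1.png

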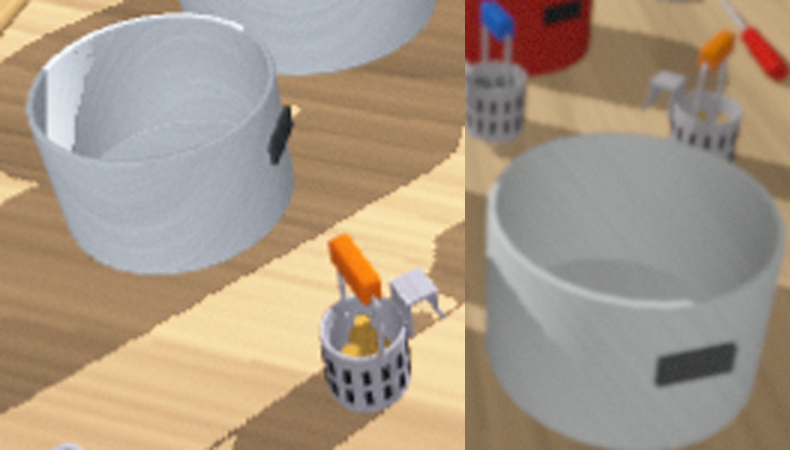

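```bash
cat > h.py <<'E'
import numpy as np
from plant import *
from scipy.spatial.transform import Rotation as R
from scipy.optimize import least_squares
def campose(n,s=None):
    m=camera_model(n)
    if n=="wrist":
        T=m["T_tool_cam"];Rt=R.from_quat(s["eef_rot"])
        return m,Rt.as_matrix()@T[:3,:3],np.array(s["position"])+Rt.apply(T[:3,3])
    return m,R.from_quat(m["attitude"]).as_matrix(),m["position"]
def ray(n,uv,s=None):
    m,M,p=campose(n,s)
    d=(np.atleast_2d(uv)-[m["cx"],m["cy"]])/[m["fx"],m["fy"]]
    q=d.copy()
    for _ in range(8): q=d/(1+m["k1"]*(q**2).sum(1,keepdims=True))
    return p,np.c_[q,np.ones(len(q))]@M.T
def atz(n,uv,z,s=None):
    p,d=ray(n,uv,s); return p+d*((z-p[2])/d[:,2:])
def proj(n,P,s=None):
    m,M,p=campose(n,s);c=(np.atleast_2d(P)-p)@M;q=c[:,:2]/c[:,2:]
    return q*(1+m["k1"]*(q**2).sum(1,keepdims=True))*[m["fx"],m["fy"]]+[m["cx"],m["cy"]]
def circ(P):
    f=lambda v:np.hypot(P[:,0]-v[0],P[:,1]-v[1])-v[2]
    r=least_squares(f,[*P[:,:2].mean(0),.09]);return r.x,np.abs(r.fun).max()
E
python3 - <<'E'
from h import *
np.set_printoptions(precision=4,suppress=True)
S=lambda l:np.array(l)/3+[95,140]; D=lambda l:np.array(l)/2.5+[262,145]
a=atz("scene",S([(29,95),(45,62),(150,14),(215,22),(262,52),(278,95),(80,157),(150,162),(215,148)]),.12)
b=atz("side",D([(23,190),(317,235),(155,133),(175,303),(90,278),(260,295)]),.12)
print(circ(a),circ(b))
for nm,s,d,z in [("barctr",(356,268),(251,48),.118),("lip",(413,287),(203,80),.074)]:
    print(nm,atz("scene",S([s]),z),atz("side",D([d]),z))
print("barends",atz("scene",S([(339,246),(368,294)]),.118),atz("side",D([(238,62),(264,36)]),.118))
E
```

```text
(array([ 0.5336, -0.2609,  0.0942]), np.float64(0.006565371291265665)) (array([ 0.5295, -0.2626,  0.0928]), np.float64(0.001979069160723143))
barctr [[ 0.6673 -0.0379  0.118 ]] [[ 0.6676 -0.0358  0.118 ]]
lip [[ 0.6372 -0.0116  0.074 ]] [[ 0.6375 -0.0104  0.074 ]]
barends [[ 0.6522 -0.056   0.118 ]
 [ 0.6859 -0.0223  0.118 ]] [[ 0.6471 -0.0613  0.118 ]
 [ 0.6879 -0.0129  0.118 ]]
```

```bash
cat >> h.py <<'E'
np.set_printoptions(precision=4,suppress=True)
def cmd(p,yaw_ty,s=None):
    """row numbers for TCP world p, tool down, tool y at world heading yaw_ty (deg)"""
    s=s or get_state();Rt=R.from_quat(s["eef_rot"])
    c,n=np.cos(np.radians(yaw_ty)),np.sin(np.radians(yaw_ty))
    y=np.array([c,n,0]);z=np.array([0,0,-1.]);G=R.from_matrix(np.c_[np.cross(y,z),y,z])
    return np.r_[Rt.inv().apply(np.array(p)-s["position"])/.5,(Rt.inv()*G).as_rotvec()/np.pi]
E
python3 - <<'E'
from h import *
# big pot: rim extremes left/right in scene & side, try heights
for z in(.12,.15,.18):
    print(z,circ(atz("scene",[(146,100),(241,105),(195,73),(185,130)],z)),circ(atz("side",[(29,236),(224,216),(150,178),(110,288)],z)))
print("blue",atz("scene",[(276,178)],.118),atz("side",[(274,153)],.118))
print(cmd([.668,-.037,.25],-42)); print(cmd([.668,-.037,.25],138))
E
```

```text
0.12 (array([ 0.1852, -0.2889,  0.1624]), np.float64(0.017495024126667647)) (array([ 0.2076, -0.2128,  0.1522]), np.float64(6.383697367509655e-05))
0.15 (array([ 0.2366, -0.2622,  0.1533]), np.float64(0.016515408282790328)) (array([ 0.2218, -0.2571,  0.1389]), np.float64(5.8269849295300435e-05))
0.18 (array([ 0.288 , -0.2356,  0.1442]), np.float64(0.015535792442097518)) (array([ 0.236 , -0.3013,  0.1257]), np.float64(5.270272491672556e-05))
blue [[0.4829 0.0409 0.118 ]] [[0.4808 0.0432 0.118 ]]
[ 1.2653 -0.6139 -0.0379 -0.0006 -0.0003 -0.1789]
[ 1.2653 -0.6139 -0.0379 -0.0004  0.0008  0.8211]
```

send_rows --steps '[[[-1,0.1,-0.05,-0.03,0,0,-0.02],[-1,0.2,-0.1,-0.05,0,0,-0.03],[-1,0.3,-0.15,-0.06,0,0,-0.05],[-1,0.4,-0.2,-0.06,0,0,-0.07],[-1,0.5,-0.25,-0.06,0,0,-0.09],[-1,0.6,-0.3,-0.06,0,0,-0.1],[-1,0.7,-0.35,-0.06,0,0,-0.12],[-1,0.8,-0.4,-0.06,0,0,-0.13],[-1,0.9,-0.45,-0.06,0,0,-0.15],[-1,0.98,-0.5,-0.06,0,0,-0.17],[-1,1,-0.55,-0.06,0,0,-0.18],[-1,1,-0.61,-0.06,0,0,-0.18],[-1,1,-0.61,-0.06,0,0,-0.18],[-1,1,-0.61,-0.06,0,0,-0.18]]]'

```text
t: 1.5
position: [0.5408, -0.0737, 0.2604]
eef_rot: [0.912, 0.41, -0.0, -0.001]
force: [-0.0, -0.2, -0.2]
width: 0.0853
```

```bash
python3 - <<'E'
from h import *;import cv2
s=get_state();print(s["t"],s["position"],s["joint_pos"],s["force"],cmd([.668,-.037,.25],-42,s))
f=grab_frame("wrist");cv2.imwrite("pics/w1.png",f[:,:,::-1])
print(proj("wrist",[[.668,-.037,.118],[.638,-.011,.074]],s))
E
```

```text
1.5 [ 0.5408 -0.0737  0.2604] [-0.2591  0.1148  0.2284  1.6865  0.0015  2.038 ] [-0.0473 -0.2353 -0.23  ] [ 0.2237  0.1415  0.0206 -0.0008 -0.0001  0.0021]
[[343.2679  50.176 ]
 [290.5694  56.3664]]
```

View pics/w1.png

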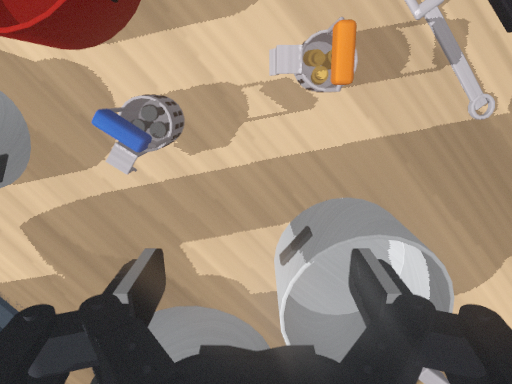

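```bash
python3 - <<'E'
from h import *
s=dict(position=[.5408,-.0737,.2604],eef_rot=R.from_quat([.912,.41,0,-.001]).as_quat())
e=atz("wrist",[(346,21),(344,84)],.125,s);l=atz("wrist",[(285,60)],.074,s)
print(e,e.mean(0),np.degrees(np.arctan2(*(e[0]-e[1])[1::-1])),l, np.degrees(np.arctan2(*(l[0]-e.mean(0))[1::-1])))
p=atz("wrist",[(283,295),(450,290),(365,237)],.12,s);print(p)
E
```

```text
[[ 0.6814 -0.0206  0.125 ]
 [ 0.6503 -0.0579  0.125 ]] [ 0.6659 -0.0392  0.125 ] 50.20591880940348 [[ 0.6319 -0.01    0.074 ]] 139.29712629687072
[[ 0.4784 -0.1828  0.12  ]
 [ 0.6132 -0.2978  0.12  ]
 [ 0.5809 -0.1858  0.12  ]]
```

```bash
python3 - <<'E'
from h import *
for z in(.22,.098):print(cmd([.667,-.038,z],-40.5))
E
```

```text
[ 0.2232  0.1395  0.0809 -0.0007 -0.0001 -0.0069]
[ 0.2231  0.14    0.3249 -0.0007 -0.0001 -0.0069]
```

send_rows --steps '[[[-1,0.1,0.06,0.02,-0.001,0,-0.003],[-1,0.18,0.11,0.05,-0.001,0,-0.007],[-1,0.223,0.14,0.08,-0.001,0,-0.007],[-1,0.223,0.14,0.08,-0.001,0,-0.007],[-1,0.223,0.14,0.14,-0.001,0,-0.007],[-1,0.223,0.14,0.2,-0.001,0,-0.007],[-1,0.223,0.14,0.25,-0.001,0,-0.007],[-1,0.223,0.14,0.29,-0.001,0,-0.007],[-1,0.223,0.14,0.31,-0.001,0,-0.007],[-1,0.223,0.14,0.325,-0.001,0,-0.007],[-1,0.223,0.14,0.325,-0.001,0,-0.007],[-1,0.223,0.14,0.325,-0.001,0,-0.007]]]'

```text
t: 2.75
position: [0.6675, -0.0386, 0.0993]
eef_rot: [0.908, 0.419, 0.001, 0.001]
force: [-0.5, 0.4, 0.2]
width: 0.0849
```

send_rows --steps '[[[1,0,0,0,0,0,0],[1,0,0,0,0,0,0],[1,0,0,0,0,0,0],[1,0,0,0,0,0,0],[1,0,0,0,0,0,0],[1,0,0,0,0,0,0],[1,0,0,0,0,0,0],[1,0,0,0,0,0,0],[1,0,0,0,0,0,0],[1,0,0,0,0,0,0]]]'

```text
t: 3.75
position: [0.6679, -0.0387, 0.0997]
eef_rot: [0.908, 0.419, 0.002, 0.001]
force: [-0.1, 0.0, 1.9]
width: 0.0156
```

```bash
python3 - <<'E'
from h import *;import cv2
s=get_state();print(s["t"],s["position"],s["eef_rot"],s["width"],s["force"])
f=grab_frame("wrist");g=grab_frame("scene");cv2.imwrite("pics/w2.png",np.hstack([f[150:384,130:400],cv2.resize(g[180:297,150:285],(270,234))])[:,:,::-1])
E
```

```text
3.75 [ 0.6679 -0.0387  0.0997] [0.9082 0.4186 0.0016 0.0012] 0.015608799513043448 [-0.0741  0.0159  1.8909]
```

View pics/w2.png

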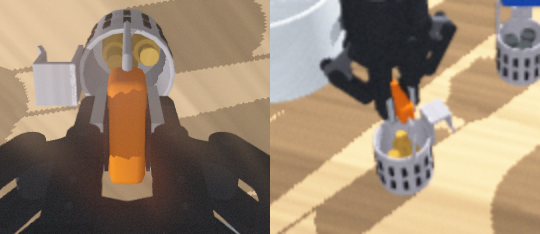

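send_rows --steps '[[[1,0,0,-0.01,0,0,0],[1,0,0,-0.03,0,0,0],[1,0,0,-0.06,0,0,0],[1,0,0,-0.09,0,0,0],[1,0,0,-0.12,0,0,0],[1,0,0,-0.15,0,0,0],[1,0,0,-0.18,0,0,0],[1,0,0,-0.21,0,0,0],[1,0,0,-0.24,0,0,0],[1,0,0,-0.27,0,0,0],[1,0,0,-0.29,0,0,0],[1,0,0,-0.3,0,0,0],[1,0,0,-0.3,0,0,0]]]'

```text
t: 5.15
position: [0.6678, -0.0386, 0.2511]
eef_rot: [0.908, 0.419, 0.002, 0.002]
force: [0.7, 0.1, -2.9]
width: 0.0156
```

```bash
python3 - <<'E'
from h import *;import cv2
s=get_state();print(s["t"],s["position"],s["eef_rot"],s["width"],s["force"],s["moment"])
c=np.array([.5315,-.262]);u=np.array([np.cos(np.radians(139.5)),np.sin(np.radians(139.5))])
o=c+u*.053;print(o,cmd([*o,.247],-40.5))
f=grab_frame("side");cv2.imwrite("pics/s2.png",cv2.resize(f[60:350,220:440],None,fx=2,fy=2,interpolation=2)[:,:,::-1])
E
```

```text
5.15 [ 0.6678 -0.0386  0.2511] [0.9082 0.4186 0.0025 0.0018] 0.015584593552980953 [ 0.6849  0.0868 -2.8702] [ 0.0211 -0.0139 -0.0072]
[ 0.4912 -0.2276] [-0.5168 -0.023   0.0066  0.0017 -0.0009 -0.0001]
```

View pics/s2.png

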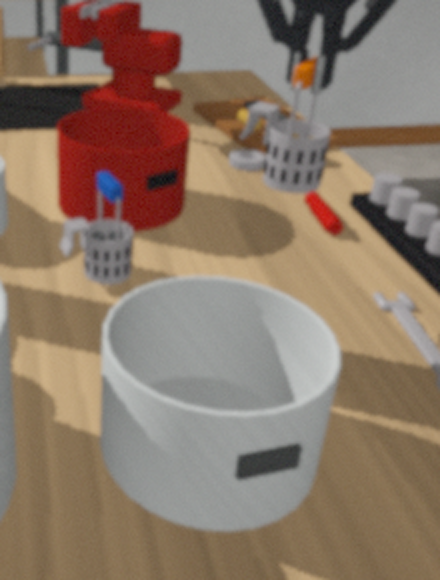

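send_rows --steps '[[[1,-0.01,0,0,0,0,0],[1,-0.03,0,0,0,0,0],[1,-0.06,0,0,0,0,0],[1,-0.09,0,0,0,0,0],[1,-0.12,0,0,0,0,0],[1,-0.16,-0.01,0,0,0,0],[1,-0.2,-0.01,0,0,0,0],[1,-0.24,-0.01,0,0,0,0],[1,-0.28,-0.01,0,0,0,0],[1,-0.32,-0.01,0,0,0,0],[1,-0.36,-0.02,0,0,0,0],[1,-0.4,-0.02,0,0,0,0],[1,-0.43,-0.02,0,0,0,0],[1,-0.46,-0.023,0.003,0.001,0,0],[1,-0.48,-0.023,0.003,0.002,-0.001,0],[1,-0.5,-0.023,0.003,0.002,-0.001,0],[1,-0.51,-0.023,0.003,0.002,-0.001,0],[1,-0.517,-0.023,0.003,0.002,-0.001,0],[1,-0.517,-0.023,0.003,0.002,-0.001,0],[1,-0.517,-0.023,0.003,0.002,-0.001,0]]]'

```text
t: 7.2
position: [0.4911, -0.2274, 0.2479]
eef_rot: [0.908, 0.419, -0.001, -0.001]
force: [-0.5, -0.3, -3.0]
width: 0.0144
```

```bash
python3 - <<'E'
from h import *;import cv2
s=get_state();print(s["t"],s["position"],s["eef_rot"],s["width"],s["force"],s["moment"])
f=grab_frame("wrist");g=grab_frame("side");h=grab_frame("scene")
cv2.imwrite("pics/w3.png",np.hstack([cv2.resize(f,(512,384)),cv2.resize(g[140:332,262:402],(280,384),interpolation=2)])[:,:,::-1])
cv2.imwrite("pics/sc3.png",h[:,:,::-1]);cv2.imwrite("pics/sd3.png",g[:,:,::-1])
E
```

```text
7.2 [ 0.4911 -0.2274  0.2479] [ 0.9081  0.4187 -0.0008 -0.0009] 0.014444664362628097 [-0.4938 -0.3086 -3.0052] [ 0.0293  0.0128 -0.0192]
```

View pics/w3.png

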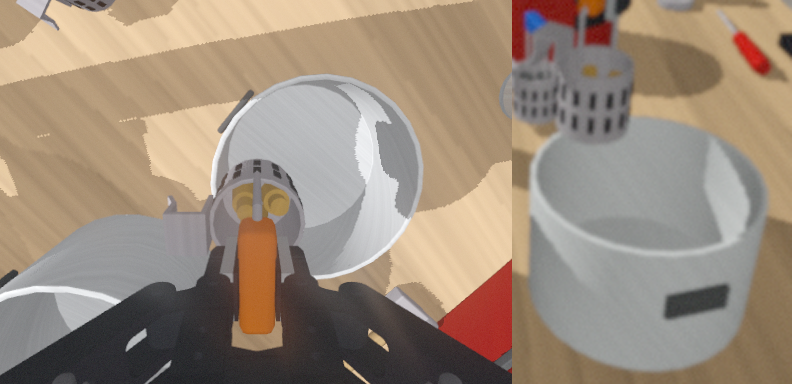

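```bash
python3 - <<'E'
from h import *
s=dict(position=[.4911,-.2274,.2479],eef_rot=R.from_quat([.9081,.4187,-.0008,-.0009]).as_quat())
P=atz("wrist",[(324,75),(422,172),(213,165),(397,108),(322,278),(244,103),(390,250)],.12,s)
print(circ(P))
B=R.from_euler('z',-40.5,degrees=True)
for nm,q in dict(bartopL=(0,-.025,.129),bartopR=(0,.025,.129),lipA=(-.05,.013,.074),lipB=(-.032,.013,.074),lipC=(-.05,-.013,.074),flare=(-.06,.013,.042)).items():
    print(nm,proj("wrist",B.apply(q)+[.4911,-.2274,.148],s))
l=atz("wrist",[(165,212),(207,212),(165,253),(207,253)],.222,s);print(l,B.inv().apply(l-[.4911,-.2274,.148]))
E
```

```text
(array([ 0.5287, -0.2633,  0.0942]), np.float64(0.002118203109088307))
bartopL [[259.1291 335.1512]]
bartopR [[259.3919 230.8212]]
lipA [[170.4974 210.2287]]
lipB [[202.1348 210.2939]]
lipC [[174.1704 251.4929]]
flare [[168.0714 193.3586]]
[[ 0.4584 -0.1838  0.222 ]
 [ 0.4766 -0.1993  0.222 ]
 [ 0.4397 -0.202   0.222 ]
 [ 0.4589 -0.2181  0.222 ]] [[-0.0532  0.0119  0.074 ]
 [-0.0293  0.012   0.074 ]
 [-0.0556 -0.014   0.074 ]
 [-0.0306 -0.0139  0.074 ]]
```

send_rows --steps '[[[1,0,0,0.01,0,0,0],[1,0,0,0.03,0,0,0],[1,0,0,0.05,0,0,0],[1,0,0,0.07,0,0,0],[1,0,0,0.09,0,0,0],[1,0,0,0.11,0,0,0],[1,0,0,0.12,0,0,0],[1,0,0,0.13,0,0,0],[1,0,0,0.14,0,0,0],[1,0,0,0.15,0,0,0],[1,0,0,0.16,0,0,0],[1,0,0,0.16,0,0,0]]]'

```text
t: 8.55
position: [0.4905, -0.2269, 0.167]
eef_rot: [0.908, 0.419, -0.001, -0.001]
force: [0.1, -0.8, -2.7]
width: 0.0149
```

```bash
python3 - <<'E'
from h import *;import cv2
s=get_state();print(s["t"],s["position"],s["eef_rot"],s["width"],s["force"],s["moment"])
f=grab_frame("wrist");g=grab_frame("side")
cv2.imwrite("pics/w4.png",np.hstack([cv2.resize(f[130:330,100:320],(440,400),interpolation=2),cv2.resize(g[160:260,262:342],(320,400),interpolation=2)])[:,:,::-1])
E
```

```text
8.55 [ 0.4905 -0.2269  0.167 ] [ 0.908   0.4189 -0.0013 -0.0015] 0.014948863578207086 [ 0.0948 -0.782  -2.7441] [0.0327 0.006  0.0191]
```

View pics/w4.png

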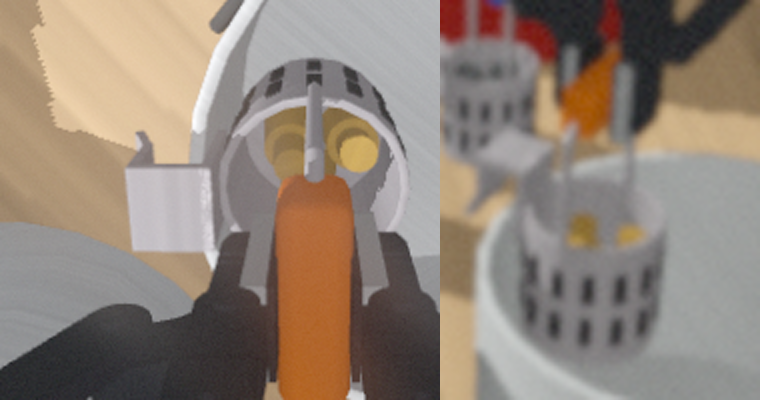

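```bash
python3 - <<'E'
from h import *
s=dict(position=[.4905,-.2269,.167],eef_rot=R.from_quat([.908,.4189,-.0013,-.0015]).as_quat())
B=R.from_euler('z',-40.5,degrees=True);o=[.4905,-.2269,.067]
w=lambda c,z:B.inv().apply(atz("wrist",np.array(c)/2+[100,130],z,s)-o)
print(w([(189,150),(215,262)],.12)); print(w([(128,207),(211,207)],.141))
E
```

```text
[[-0.0407  0.0087  0.053 ]
 [-0.0343 -0.0311  0.053 ]]
[[-0.0551 -0.0015  0.074 ]
 [-0.0309 -0.0014  0.074 ]]
```

send_rows --steps '[[[1,0,0,0.008,0,0,0],[1,0,0,0.016,0,0,0],[1,0,0,0.022,0,0,0],[1,0,0,0.028,0,0,0],[1,0,0,0.032,0,0,0],[1,0,0,0.036,0,0,0],[1,0,0,0.036,0,0,0]]]'

```text
t: 9.35
position: [0.4906, -0.2271, 0.1494]
eef_rot: [0.908, 0.419, -0.001, -0.001]
force: [-0.1, 0.0, -1.7]
width: 0.0151
```

send_rows --steps '[[[1,0,0,0.002,0,0,0],[1,0,0,0.003,0,0,0],[1,0,0,0.003,0,0,0]]]'

```text
t: 9.65
position: [0.4906, -0.227, 0.1479]
eef_rot: [0.908, 0.419, -0.001, -0.001]
force: [0.0, -0.2, -3.6]
width: 0.0154
```

send_rows --steps '[[[1,0,0,0.002,0,0,0],[1,0,0,0.004,0,0,0],[1,0,0,0.004,0,0,0]]]'

```text
t: 9.95
position: [0.4909, -0.2272, 0.1473]
eef_rot: [0.908, 0.419, -0.001, -0.001]
force: [-1.0, 0.1, 5.4]
width: 0.0151
```

```bash
python3 - <<'E'
from h import *;import cv2
for i in range(3):
    f=grab_frame(["wrist","side","side"][i]); s=get_state();print(s["t"],s["position"],s["force"],s["moment"])
    if i<1: a=f
cv2.imwrite("pics/w5.png",np.hstack([cv2.resize(a[130:330,100:320],(440,400),interpolation=2),cv2.resize(f[160:260,262:342],(320,400),interpolation=2)])[:,:,::-1])
E
```

```text
10.0 [ 0.4909 -0.2272  0.1473] [-0.8789  0.9723  5.8434] [0.3611 0.5427 0.0256]
10.05 [ 0.4909 -0.2272  0.1472] [-1.4216  0.7883  6.3707] [0.3638 0.544  0.0285]
10.1 [ 0.4909 -0.2273  0.1473] [-1.7598  1.2003  6.0279] [ 0.3382  0.5079 -0.0221]
```

View pics/w5.png

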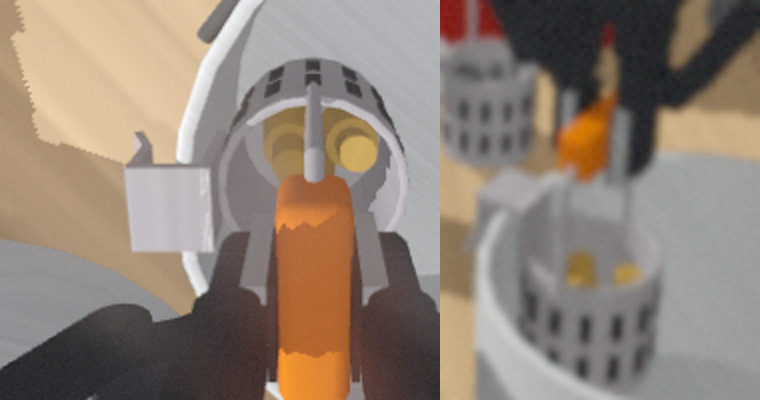

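send_rows --steps '[[[0.8,0,0,-0.002,0,0,0],[0.6,0,0,-0.002,0,0,0],[0.4,0,0,-0.002,0,0,0],[0.2,0,0,-0.002,0,0,0],[0,0,0,-0.002,0,0,0],[-0.2,0,0,-0.002,0,0,0],[-0.2,0,0,-0.002,0,0,0],[-0.2,0,0,-0.002,0,0,0],[-0.2,0,0,-0.002,0,0,0]]]'

```text
t: 11.0
position: [0.4909, -0.2272, 0.1483]
eef_rot: [0.908, 0.419, -0.001, -0.001]
force: [1.4, 0.2, -0.5]
width: 0.0511
```

```bash
python3 - <<'E'
from h import *;import cv2
f=grab_frame("wrist");g=grab_frame("side")
s=get_state();print(s["t"],s["position"],s["width"],s["force"],s["moment"])
cv2.imwrite("pics/w6.png",np.hstack([cv2.resize(f[130:330,100:320],(440,400),interpolation=2),cv2.resize(g[140:260,262:352],(300,400),interpolation=2)])[:,:,::-1])
E
```

```text
11.1 [ 0.4909 -0.2273  0.1483] 0.051204030474914876 [-0.4202 -0.0289 -0.1001] [-0.07   -0.0786 -0.0573]
```

View pics/w6.png

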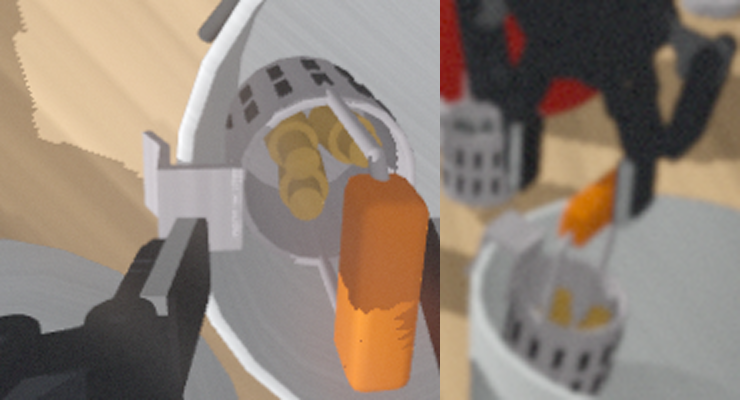

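send_rows --steps '[[[-0.3,0,0.002,0,0,0,0],[-0.4,0,0.004,0,0,0,0],[-0.5,0,0.006,0,0,0,0],[-0.6,0,0.01,0,0,0,0],[-0.7,0,0.014,0,0,0,0],[-0.8,0,0.018,0,0,0,0],[-1,0,0.02,0,0,0,0],[-1,0,0.02,0,0,0,0],[-1,0,0.02,0,0,0,0]]]'

```text
t: 12.0
position: [0.4985, -0.2337, 0.1482]
eef_rot: [0.908, 0.419, -0.001, -0.001]
force: [-0.7, -0.1, 0.9]
width: 0.0852
```

```bash
python3 - <<'E'
from h import *;import cv2
f=grab_frame("wrist");g=grab_frame("side")
s=get_state();print(s["t"],s["position"],s["width"],s["force"],s["moment"])
cv2.imwrite("pics/w7.png",np.hstack([cv2.resize(f[110:384,100:400],(440,400),interpolation=2),cv2.resize(g[140:260,262:352],(300,400),interpolation=2)])[:,:,::-1])
E
```

```text
12.1 [ 0.4985 -0.2337  0.1483] 0.08540914964975412 [ 0.5077 -0.3551 -1.2563] [ 0.0577  0.0155 -0.01  ]
```

View pics/w7.png

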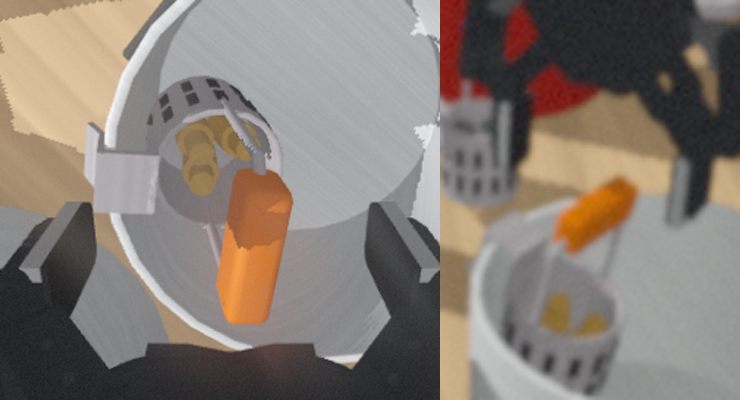

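send_rows --steps '[[[-1,0,0,-0.02,0,0,0],[-1,0,0,-0.05,0,0,0],[-1,0,0,-0.08,0,0,0],[-1,0,0,-0.12,0,0,0],[-1,0,0,-0.17,0,0,0],[-1,0,0,-0.23,0,0,0],[-1,0,0,-0.3,0,0,0],[-1,0,0,-0.36,0,0,0],[-1,0,0,-0.4,0,0,0],[-1,0,0,-0.4,0,0,0],[-1,0,0,-0.4,0,0,0],[-1,0,0,-0.4,0,0,0]]]'

```text
t: 13.3
position: [0.4986, -0.2337, 0.3473]
eef_rot: [0.908, 0.419, -0.001, -0.001]
force: [-0.3, 0.1, -1.3]
width: 0.0852
```

```bash
python3 - <<'E'
from h import *;import cv2
f=grab_frame("wrist");g=grab_frame("side");h=grab_frame("scene")
s=get_state();print(s["t"],s["position"],s["width"],s["force"],s["moment"])
cv2.imwrite("pics/fin.png",np.vstack([np.hstack([cv2.resize(h[130:280,90:310],(440,300)),cv2.resize(g[130:330,260:400],(210,300),interpolation=2)]),cv2.resize(f[0:384],(650,488))[100:388]])[:,:,::-1])
E
```

```text
13.45 [ 0.4983 -0.2335  0.3467] 0.08531708272303447 [ 0.7865  0.5861 -0.4521] [ 0.0132  0.0252 -0.0258]
```

View pics/fin.png

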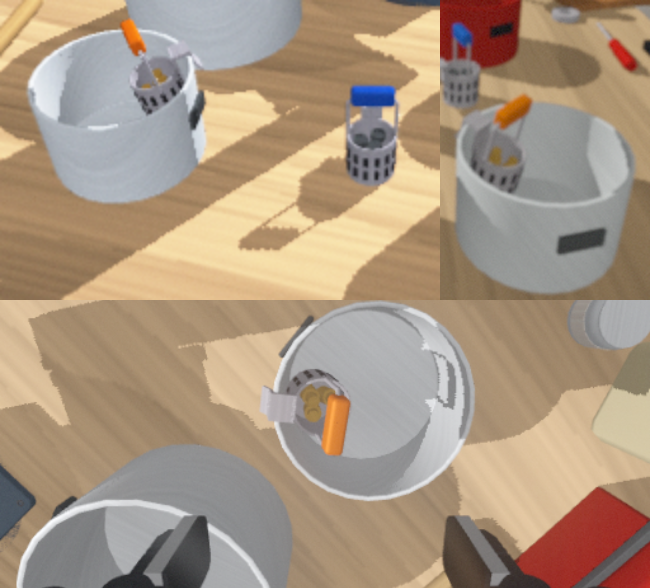

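The basket hangs by its lip in the medium pot with its fittings inside. It is clear of the floor, the gripper is away, and the blue basket has not moved.

```bash
python3 -c "
from plant import *
print(close_job())"
```

```text
the job is handed in; nothing more can be done
None
```

The orange-handled basket now hangs by its bent lip over the rim of the middle-sized bare-metal pot. I gripped it by its bar, lifted it level, lowered the lip over the rim until it touched (about 6 N), then let go and backed straight up. I handed the job in at about 13.5 s.

- **Hanging:** the final views show the lip over the rim and the cup well above the floor, with the brass fittings inside. On release the basket leaned inward by roughly 10° by eye and turned slightly. It kept the same position after the gripper opened fully and after it backed away.
- **Surroundings:** the gripper is about 0.2 m above the basket and touching nothing. The blue-handled basket is standing where it was.
- **Disagreement:** my estimates of the pot's centre differed by about 5 mm between cameras. I weighted the wrist and side views, and the lip went on without catching.

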